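# Put the dried cutlery back in its tray

### The arm

A 6-joint arm with a two-finger parallel gripper is mounted at the origin on a cart in front of the work surface, level with it; the furniture and walls round the work are solid. World frame = base frame: x ahead of the robot, y to its left, z up, the work surface at z = 0. Lengths are in mm, angles in degrees, forces in N, time in s.
With the tool pointing down it reaches from about 225 to 875 mm from the base axis. Payload 3.4 kg.
Tool frame: the origin (TCP) lies at the very end of the fingers, on their centre line; the grasp point (between the pads) lies 19 mm behind it; z points along the fingers, y is the line along which they close (so a half turn about z gives the same grasp; the last joint's range is limited). The gripper opens to 85 mm and grips with 20 to 120 N. Pads are 22 mm wide; open, the fingers measure 114 mm over their backs; the gripper's body (76 mm by 85 mm) begins 54 mm behind the grasp point. The pads swing forward as they close: fully open they stand 13 mm farther back than shut.
Start: joints at [-70.932, 15.808, 86.224, -0, 77.962, -6.933], TCP at [252.076, -516.84, 200.228] pointing down, gripper open.
Joint ranges: [-165.64, 165.64], [-43.16, 119.46], [12.63, 154.43], [-67.54, 247.53], [6.08, 155.33], [-154.97, 154.97]. Speed limits (degrees/s): [147.25, 147.25, 180, 180, 180, 180].

### API

Orientations are given as [roll, pitch, yaw] about the fixed x, y, z axes, in that order (R = Rz(yaw) Ry(pitch) Rx(roll)).
In Python, from rig import readout, snapshot, order gives the robot as it stands.
- The arm moves only by the shell command python3 -m creep 'ROWS' [FORCE]. ROWS is JSON, a list of rows, each a list of 7 numbers: the turn, a rotation vector about the tool's x, y, z scaled (see below), then the shift along the tool's x, y, z scaled (see below), then the gripper's target within -1 to 1 (fully open at 1, half-way at 0, shut at -1). In form: [[wx, wy, wz, dx, dy, dz, jaw], ...]. A call has 1 to 5 rows; each row shifts and turns the commanded pose from where the row before left it, along the tool's axes as they then stand; what a row does not reach is not made up. The controller multiplies each number of a shift by 0.03 m and each number of a turn by 5 degrees. A row lasts 1/10 s, in which the tool goes at most 50 mm and 8.59 degrees, less where a joint would pass 70% of its speed; a pose out of reach is approached as far as the arm can. A call with a number of a shift or a turn outside -1 to 1 is refused whole. A call with a gripper value outside its range is refused whole. The fingers move at their own pace and stop on an object; FORCE is the grip in N (left out, the last holds). Time passes only in rows, so rows that do not move let the fingers close. It gives the time, the measured TCP pose, the force, the opening and the grip force at its end, in the units of the state.
- readout.observe(): the state, without advancing time (a new reading comes with each control period).
- snapshot(name): name is "side" or "top" or "wrist"; returns a dict with "image" (420x560x3 uint8, red, green, blue), "depth" (420x560 float32, mm along the optical axis (not along the pixel's ray), 0 where there is no reading), "K" (3x3 intrinsics, pixels), "R" (3x3) and "t" (3): a world point X has camera coordinates R X + t; the wrist camera has in their place "tool_from_camera" (4x4, takes a point from camera to tool coordinates, whose origin is the TCP and whose axes are the flange's). Camera axes: x right, y down, z forward; pixel columns grow to the right and rows downward; lengths in mm; the calibration is good to about 2 mm. A picture is of the moment at which its call begins: read the wrist's pose just before it.
- order.close_job(): hands the job in; it is judged then, once.
The state is a dict: "t": time; "joint_positions": joint angles; "joint_velocities": joint speeds; "effort": joint torques, N m; "eef_pos": TCP position; "tool_rot": TCP orientation; "force": force on the tool from outside, world axes, zero at the start; "ft_torque": the same for the moment, N m; "width": opening from 0.0 (shut) to 1.0 (fully open); "finger_force": force on a finger pad.
Only numpy, scipy, OpenCV 4.12 (cv2) and the standard library are available. Lean on these libraries where they do the work, as an engineer would, in place of code of your own. Each camera call takes 0.05 s, during which the arm holds its last target. There are 200 camera calls.

### The job

Put the table cutlery that lies loose on the worktop back into the cutlery tray: the fork in the section that already holds a fork, the table knife in the section that already holds a knife, and both teaspoons in the empty middle section, each lying down along its section. Leave the fork and knife that are already in the tray in their places, and leave the peeler, the wooden spoon and the stove lighter where they lie: they do not belong in this tray.

Things in the scene. Friction and masses are not known exactly. Their poses are not given: they have to be found in the camera images.
- tray: Grey plastic cutlery tray, fixed; 235 mm long (its x, away from the robot), 275 wide (y), 33 high. Walls, two dividers and floor 5 mm thick. Three sections along x, each 225 x 85 mm inside, middles at y = +90, 0, -90 mm. The middle one is empty at the start; of the outer two one holds a fork, the other a knife, either way round. Origin: centre of the underside.
- tray_fork: The fork that already lies in an outer section of the tray, along it and close to the tray's outer side wall (its middle about 26 mm outward of the section's middle), 193 x 26 x 15 mm, steel, loose. Origin: middle of length and width, at the underside; x runs along the piece, z is up.
- tray_knife: The table knife that already lies in the other outer section, likewise close to the tray's outer side wall (its middle about 26 mm outward of the section's middle), 200 x 20 x 9 mm, steel, loose. Origin: middle of length and width, at the underside; x runs along the piece, z is up.
- fork: Loose steel table fork lying on the worktop, 193 x 26 x 15 mm (to be put away). Grip it across at its middle: there the stem is 8 mm wide and its top 14 mm above the worktop. Origin: middle of length and width, at the underside; x runs along the piece, z is up.
- knife: Loose plain steel table knife lying flat on the worktop, 200 mm long, handle 17 mm wide and 9 mm thick, blade 20 mm wide and 4 mm thick (to be put away). Can be gripped across at its middle, which is the front end of the handle, 13 mm wide and 8 mm thick. Origin: middle of length and width, at the underside; x runs along the piece, z is up.
- teaspoon_a: Loose steel teaspoon lying on the worktop, 130 x 26 x 11 mm (to be put away). Grip it across at its middle: there the stem is 8 mm wide and its top 10 mm above the worktop. Origin: middle of length and width, at the underside; x runs along the piece, z is up.
- teaspoon_b: A second teaspoon, the same as teaspoon_a (to be put away). Origin: middle of length and width, at the underside; x runs along the piece, z is up.
- peeler: Vegetable peeler with a blue handle and a short slotted metal blade, 170 x 25 x 18 mm, lying among the loose cutlery: to be left where it lies. Origin: middle of length and width, at the underside; x runs along the piece, z is up.
- wooden_spoon: Wooden cooking spoon, 295 x 46 x 14 mm, lying across behind the loose cutlery: to be left where it lies. Origin: middle of length and width, at the underside; x runs along the piece, z is up.
- gas_lighter: Stove lighter with a red grip and a thin metal tube, 196 x 28 x 23 mm, lying across in front of the loose cutlery: to be left where it lies. Origin: middle of length and width, at the underside; x runs along the piece, z is up.

How it is judged (in metres and radians):
At the end, for the whole second after the job is handed in: Fork and knife lie with their like, both teaspoons in the middle section: origins within 36 mm of its middle line, 25 mm (teaspoons 55) of mid-length, under 28 mm up, level to 0.3 and along it to 0.4 rad, at rest. The tray's own pieces moved under 35 mm, peeler, spoon and lighter under 30 mm (((y of tray_fork in the frame of tray above 0.056 m and y of fork in the frame of tray between 0.054 and 0.126 m and x of fork in the frame of tray between -0.025 and 0.025 m and z of fork in the frame of tray below 0.028 m and angle between fork's own z axis and vertical below 0.3 rad and angle between the x axis of fork and the x axis of tray, either way round below 0.4 rad) or (y of tray_fork in the frame of tray below -0.056 m and y of fork in the frame of tray between -0.126 and -0.054 m and x of fork in the frame of tray between -0.025 and 0.025 m and z of fork in the frame of tray below 0.028 m and angle between fork's own z axis and vertical below 0.3 rad and angle between the x axis of fork and the x axis of tray, either way round below 0.4 rad)) and ((y of tray_knife in the frame of tray above 0.056 m and y of knife in the frame of tray between 0.054 and 0.126 m and x of knife in the frame of tray between -0.025 and 0.025 m and z of knife in the frame of tray below 0.028 m and angle between knife's own z axis and vertical below 0.3 rad and angle between the x axis of knife and the x axis of tray, either way round below 0.4 rad) or (y of tray_knife in the frame of tray below -0.056 m and y of knife in the frame of tray between -0.126 and -0.054 m and x of knife in the frame of tray between -0.025 and 0.025 m and z of knife in the frame of tray below 0.028 m and angle between knife's own z axis and vertical below 0.3 rad and angle between the x axis of knife and the x axis of tray, either way round below 0.4 rad)) and y of teaspoon_a in the frame of tray between -0.036 and 0.036 m and x of teaspoon_a in the frame of tray between -0.055 and 0.055 m and z of each of teaspoon_a, teaspoon_b, tray_fork, tray_knife in the frame of tray below 0.028 m and angle between each of teaspoon_a, teaspoon_b, tray_fork, tray_knife's own z axis and vertical below 0.3 rad and angle between the x axis of each of teaspoon_a, teaspoon_b, tray_fork, tray_knife and the x axis of tray, either way round below 0.4 rad and y of teaspoon_b in the frame of tray between -0.036 and 0.036 m and x of teaspoon_b in the frame of tray between -0.055 and 0.055 m and y of tray_fork in the frame of tray between -0.13 and 0.13 m and x of tray_fork in the frame of tray between -0.025 and 0.025 m and y of tray_knife in the frame of tray between -0.13 and 0.13 m and x of tray_knife in the frame of tray between -0.025 and 0.025 m and distance of each of tray_fork, tray_knife from where it was at the start of the episode below 0.035 m and distance of each of peeler, wooden_spoon, gas_lighter from where it was at the start of the episode below 0.03 m and linear speed of each of fork, knife, teaspoon_a, teaspoon_b, tray_fork, tray_knife below 0.02 m/s); the robot touches nothing.
It fails at once if the peeler is moved from where it lies (30 mm or more) (distance of peeler from where it was at the start of the episode above 0.03 m).
It fails at once if the wooden spoon is moved from where it lies (30 mm or more) (distance of wooden_spoon from where it was at the start of the episode above 0.03 m).
It fails at once if the stove lighter is moved from where it lies (30 mm or more) (distance of gas_lighter from where it was at the start of the episode above 0.03 m).
It fails at once if the fork already in the tray is lifted out (z of tray_fork in the frame of tray above 0.06 m).
It fails at once if the knife already in the tray is lifted out (z of tray_knife in the frame of tray above 0.06 m).
It also fails if it takes over 88 s, if anything falls off the work surface, if the arm or the gripper's body presses on something with over 40 N, if the wrist force passes 120 N, or if a joint passes its speed limit or range.

## Working session

There is one attempt and no reset: what is moved stays moved. The work goes in short steps, Python scripts to look and compute and a shell command to move; the robot and the scene stay as the last step left them, time stands still between calls to the robot, and variables do not carry over. Pictures are saved under pics/ and viewed, at most 14 in all, crops included, and the job is handed in when it is done.

```bash
ls; mkdir -p pics; python3 - <<'E'
from rig import readout, snapshot, order
import cv2
print(readout.observe())
for n in ("top","side"):
    s=snapshot(n); cv2.imwrite(f"pics/{n}0.png",s["image"][:,:,::-1]); print(n,s["K"].tolist(),s["R"].tolist(),s["t"].tolist())
E
```

```text
pics
{'t': 0.0, 'joint_positions': array([-7.09312147e+01,  1.58456172e+01,  8.62971710e+01,  1.42084469e-03,
        7.79620008e+01, -6.93220200e+00]), 'joint_velocities': array([ 0.00844042,  0.01971489, -0.01209711, -0.01792176, -0.03266843,
       -0.0386897 ]), 'effort': array([ 1.13171245e-03, -4.16767788e+01, -2.45801729e+01, -1.86185766e-04,
        1.07871147e-02,  2.94698452e-05]), 'eef_pos': array([ 251.88275518, -516.22294867,  199.34615652]), 'tool_rot': array([-1.79896145e+02, -1.40263791e-02,  2.60006770e+01]), 'force': array([0.29589261, 0.05938173, 0.36791412]), 'ft_torque': array([-0.01619959, -0.00895009, -0.00507702]), 'finger_force': 0.0, 'width': 1.0010557193030887}
top [[527.3624147042282, 0.0, 274.7690656246998], [0.0, 527.3624147042282, 204.32091433186383], [0.0, 0.0, 1.0]] [[-0.026679139517489757, -0.9994862355092714, 0.01776199713183669], [-0.9919314542477562, 0.02426619685123145, -0.12443127325680302], [0.12393632876819535, -0.020938402944884377, -0.9920692363406799]] [-40.932007823148716, 498.6116295854699, 1454.4948778901467]
side [[498.49045365642536, 0.0, 273.33314179336736], [0.0, 498.49045365642536, 214.96507955303105], [0.0, 0.0, 1.0]] [[0.9866026395132521, 0.16297478164339504, 0.007379177038929546], [0.1422270821162956, -0.8370832467782376, -0.5282642284651584], [-0.0799167618098272, 0.5222364009828233, -0.8490479684154124]] [-485.54098054845, -90.76904966397512, 1336.508714144129]
```

View pics/top0.png

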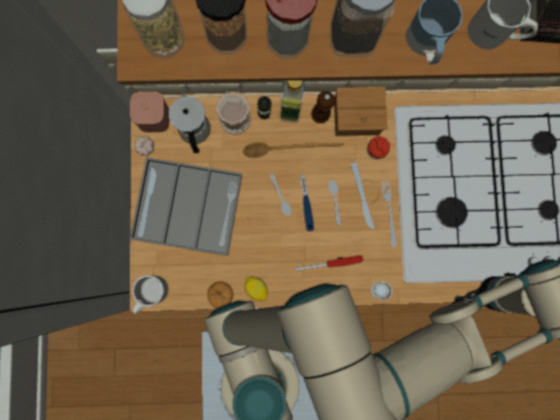

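View pics/side0.png

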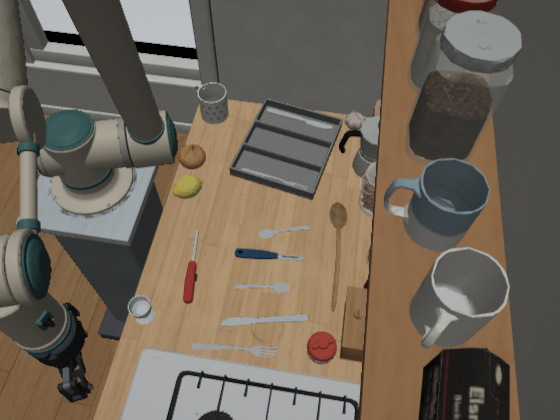

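The top view shows the tray at the left, with the knife in its left section near (148,200) and the fork in its right section near (230,205). The loose pieces, left to right, are teaspoon (281,195), peeler (307,203), teaspoon (335,202), knife (362,195) and fork (390,213). The wooden spoon is behind at (290,147) and the lighter in front at (330,263).

```bash
cat > h.py <<'E'
import numpy as np, cv2
from rig import readout, snapshot
def cast(s,uv,z,R=None,t=None):
    R=s["R"] if R is None else R; t=s["t"] if t is None else t
    R=np.array(R);t=np.array(t).ravel()
    uv=np.atleast_2d(np.asarray(uv,float)); d=np.c_[uv,np.ones(len(uv))]@np.linalg.inv(s["K"]).T@R
    c=-R.T@t; return c+d*((z-c[2])/d[:,2])[:,None]
def ends(cnt):
    """axis end points (pixels) of an elongated blob"""
    p=cnt.reshape(-1,2).astype(float); (cx,cy),(w,h),a=cv2.minAreaRect(cnt)
    b=cv2.boxPoints(((cx,cy),(w,h),a)); e=[np.linalg.norm(b[i]-b[(i+1)%4]) for i in range(4)]
    i=int(np.argmin(e[:2])); return (b[i]+b[i+1])/2,(b[(i+2)%4]+b[(i+3)%4])/2,min(w,h)
E
python3 - <<'E'
from h import *
for n,roi in (("top",(262,168,402,256)),("side",(190,222,318,362))):
    s=snapshot(n); im=s["image"]; hsv=cv2.cvtColor(im,cv2.COLOR_RGB2HSV)
    m=np.zeros(im.shape[:2],np.uint8); x0,y0,x1,y1=roi
    d=im.astype(int); m[y0:y1,x0:x1]=((d[...,0]-d[...,2]<45))[y0:y1,x0:x1]*255
    cv2.imwrite(f"pics/m_{n}.png",m)
    for c in cv2.findContours(m,cv2.RETR_EXTERNAL,cv2.CHAIN_APPROX_NONE)[0]:
        if cv2.contourArea(c)<25: continue
        a,b,w=ends(c); P=cast(s,[a,b],6); v=P[1]-P[0]
        print(n,np.round((a+b)/2),P.mean(0).round()[:2],"len",np.linalg.norm(v).round(),"yaw",np.degrees(np.arctan2(v[1],v[0])).round(1)%180)
s=snapshot("top")
im=s["image"]; hsv=cv2.cvtColor(im,cv2.COLOR_RGB2HSV)
m=((hsv[...,1]<70)).astype(np.uint8)*255; m[:, :132]=0; m[:150]=0; m[258:]=0; m[:,250:]=0
c=max(cv2.findContours(m,cv2.RETR_EXTERNAL,cv2.CHAIN_APPROX_NONE)[0],key=cv2.contourArea)
r=cv2.minAreaRect(c); b=cv2.boxPoints(r); print("tray px",b.round())
P=cast(s,b,33); print(P.round(), [np.linalg.norm(P[i]-P[i-1]).round() for i in range(4)],P.mean(0))
D=s["depth"]; u,v=np.meshgrid(range(560),range(420)); 
for q in [(190,205),(165,205),(338,212),(250,60),(300,30),(330,80),(331,263),(457,210)]:
    z=D[q[1],q[0]]; X=np.array(s["R"]).T@(z*np.linalg.inv(s["K"])@[q[0],q[1],1]-np.ravel(s["t"])); print(q,X.round())
im=cv2.resize(im[140:280,125:405],None,fx=2.8,fy=2.8,interpolation=cv2.INTER_CUBIC); cv2.imwrite("pics/crop.png",im[:,:,::-1])
E
```

```text
top [390. 214.] [ 465. -383.] len 185.0 yaw 5.099999999999994
top [334. 202.] [ 503. -224.] len 129.0 yaw 2.6999999999999886
top [306. 202.] [ 505. -144.] len 166.0 yaw 6.099999999999994
top [279. 195.] [528. -67.] len 128.0 yaw 24.80000000000001
top [399. 207.] [ 485. -411.] len 226.0 yaw 176.8
top [362. 198.] [ 513. -307.] len 183.0 yaw 12.5
side [212. 358.] [ 426. -410.] len 98.0 yaw 9.5
side [234. 350.] [ 468. -386.] len 189.0 yaw 6.8
side [264. 320.] [ 521. -307.] len 200.0 yaw 12.400000000000006
side [262. 287.] [ 503. -229.] len 127.0 yaw 9.599999999999994
side [269. 254.] [ 506. -140.] len 169.0 yaw 6.4
side [195. 245.] [ 319. -144.] len 88.0 yaw 97.0
side [283. 230.] [528. -66.] len 129.0 yaw 24.19999999999999
tray px [[130. 239.]
 [144. 157.]
 [242. 173.]
 [228. 255.]]
[[411. 351.  33.]
 [643. 313.  33.]
 [588.  38.  33.]
 [357.  81.  33.]] [np.float64(275.0), np.float64(235.0), np.float64(281.0), np.float64(235.0)] [499.66574416 195.8584705   33.        ]
(190, 205) [504. 188.  10.]
(165, 205) [506. 259.   8.]
(338, 212) [ 474. -235.    6.]
(250, 60) [712.  -3. 541.]
(300, 30) [713. -91. 663.]
(330, 80) [ 830. -214.  107.]
(331, 263) [ 329. -207.   22.]
(457, 210) [ 470. -573.   21.]
```

View pics/crop.png

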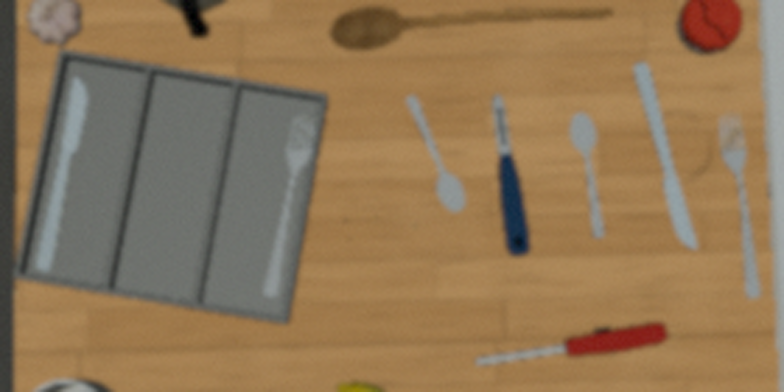

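The crop confirms the tray layout: knife in the +y section, fork in the -y section, middle empty. The tray measures 235 x 275 mm, with its centre near (500,196) and yaw about -9.8°. The two views agree on the loose pieces to a few mm. I'll start with the fork.

```bash
cat > go.py <<'E'
# usage: go.py x y z yaw  -> turn (units of wz) and shifts (units) along tool axes after the turn; or go.py T xt yt z yawrel (tray frame)
import sys; from h import *
a=sys.argv[1:]; T=a[0]=="T"; x,y,z,w=map(float,a[1:] if T else a)
if T:
    th=np.radians(-9.8); c,s=np.cos(th),np.sin(th); x,y,w=500+c*x-s*y,196+s*x+c*y,w-9.8
o=readout.observe(); p=o["eef_pos"]; yaw=o["tool_rot"][2]
dw=(w-yaw+90)%180-90; th=np.radians(yaw+dw); d=np.array([x,y,z])-p
print("t",round(o["t"],2),"tcp",p.round(1),"rpy",o["tool_rot"].round(1),"w",round(o["width"],2),"F",round(o["finger_force"]),"target",round(x),round(y),"| wz",round(-dw/5,2),"dx",round((d[0]*np.cos(th)+d[1]*np.sin(th))/30,2),"dy",round((d[0]*np.sin(th)-d[1]*np.cos(th))/30,2),"dz",round(-d[2]/30,2))
E
python3 -m creep '[[0,0,1,0,0,0.4,0],[0,0,1,0,0,0.4,0],[0,0,1,0,0,0.4,0],[0,0,1,0,0,0.4,0]]' 40
python3 -m creep '[[0,0,0,0.95,-0.45,0,0],[0,0,0,0.95,-0.45,0,0],[0,0,0,0.95,-0.45,0,0],[0,0,0,0.95,-0.45,0,0]]'
python3 -m creep '[[0,0,0,0.95,-0.45,0,0],[0,0,0,0.95,-0.45,0,0],[0,0,0,0.95,-0.45,0,0],[0,0,0,0.95,-0.45,0,0],[0,0,0,0,0,0,0]]'
python3 go.py 467 -385 40 6
```

```text
t: 0.65
eef_pos: [252.0, -516.8, 151.7]
tool_rot: [-180.0, 0.0, 5.8]
force: [-0.5, 0.5, 0.7]
width: 0.498
finger_force: 0.0
t: 1.05
eef_pos: [360.6, -450.5, 152.1]
tool_rot: [-180.0, 0.0, 6.0]
force: [0.2, -0.7, -0.4]
width: 0.496
finger_force: 0.0
t: 1.55
eef_pos: [470.7, -383.3, 152.0]
tool_rot: [-180.0, -0.1, 6.2]
force: [-0.3, -0.1, -0.5]
width: 0.498
finger_force: 0.0
t 1.55 tcp [ 470.7 -383.3  152. ] rpy [-1.8e+02 -1.0e-01  6.2e+00] w 0.5 F 0 target 467 -385 | wz 0.04 dx -0.13 dy 0.04 dz 3.73
```

```bash
cat >> h.py <<'E'
from scipy.spatial.transform import Rotation as Ro
def wrist():
    o=readout.observe(); s=snapshot("wrist"); T=np.array(s["tool_from_camera"])
    B=np.eye(4); B[:3,:3]=Ro.from_euler("xyz",o["tool_rot"],degrees=True).as_matrix(); B[:3,3]=o["eef_pos"]
    C=np.linalg.inv(B@T); s["R"]=C[:3,:3]; s["t"]=C[:3,3]; return s
def metal(s,z=6,mn=150):
    d=s["image"].astype(int); m=((d[...,0]-d[...,2]<45)).astype(np.uint8)*255
    for c in cv2.findContours(m,cv2.RETR_EXTERNAL,cv2.CHAIN_APPROX_NONE)[0]:
        if cv2.contourArea(c)<mn: continue
        a,b,w=ends(c); P=cast(s,[a,b],z); v=P[1]-P[0]; b=cv2.boundingRect(c)
        print("px",b,P.mean(0).round()[:2],"len",np.linalg.norm(v).round(),"yaw",np.degrees(np.arctan2(v[1],v[0])).round(1)%180)
E
python3 - <<'E'
from h import *
s=wrist(); metal(s); cv2.imwrite("pics/w1.png",s["image"][:,:,::-1])
E
```

```text
px (36, 285, 72, 7) [ 315. -143.] len 89.0 yaw 96.3
px (0, 129, 15, 36) [485. -91.] len 38.0 yaw 170.9
px (264, 101, 23, 166) [ 469. -384.] len 190.0 yaw 6.300000000000011
px (115, 80, 34, 123) [ 503. -229.] len 129.0 yaw 9.800000000000011
px (36, 46, 42, 167) [ 502. -142.] len 171.0 yaw 4.0
px (183, 30, 47, 193) [ 520. -306.] len 199.0 yaw 12.300000000000011
px (242, 12, 52, 20) [ 632. -359.] len 49.0 yaw 101.1
px (0, 0, 560, 420) [ 447. -391.] len 644.0 yaw 96.3
```

View pics/w1.png

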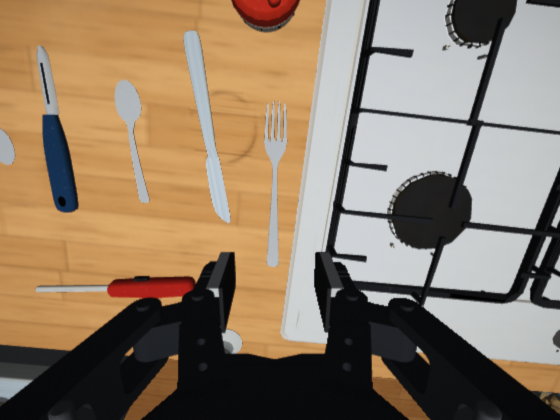

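The wrist view confirms the fork at (469,-384), with its stem near pixel (273,190). The hob edge is only about 35 mm to its right, so I'll go down with a narrower opening.

```bash
python3 -m creep '[[0,0,0,-0.03,-0.05,1,-0.4],[0,0,0,0,0,1,-0.4],[0,0,0,0,0,1,-0.4],[0,0,0,0,0,0,-0.4]]'
python3 -m creep '[[0,0,0,0,0,0.7,-0.4],[0,0,0,0,0,0.6,-0.4],[0,0,0,0,0,0.4,-0.4],[0,0,0,0,0,0.2,-0.4],[0,0,0,0,0,0,-0.4]]'
python3 go.py 469 -384 4 6.3
```

```text
t: 2.0
eef_pos: [462.9, -382.1, 58.2]
tool_rot: [-179.6, 0.4, 5.9]
force: [-0.8, 0.4, -0.5]
width: 0.3
finger_force: 0.0
t: 2.5
eef_pos: [466.2, -384.5, 5.2]
tool_rot: [-180.0, 0.0, 6.0]
force: [-0.2, -0.8, 0.2]
width: 0.302
finger_force: 0.0
t 2.5 tcp [ 466.2 -384.5    5.2] rpy [-180.    0.    6.] w 0.3 F 0 target 469 -384 | wz -0.06 dx 0.09 dy -0.0 dz 0.04
```

```bash
python3 -m creep '[[0,0,0,0.06,0,0.05,-1],[0,0,0,0,0,0,-1],[0,0,0,0,0,0,-1],[0,0,0,0,0,0,-1]]' 50
python3 -m creep '[[0,0,0,0,0,-0.5,-1],[0,0,0,0,0,-1,-1],[0,0,0,0,0,-1,-1],[0,0,0,0,0,-0.8,-1],[0,0,0,0,0,0,-1]]'
python3 go.py T 0 -75 100 0
```

```text
t: 2.9
eef_pos: [468.5, -384.2, 4.2]
tool_rot: [180.0, -0.0, 6.0]
force: [-0.9, 0.2, 0.8]
width: -0.001
finger_force: 0.0
t: 3.4
eef_pos: [470.4, -386.1, 106.8]
tool_rot: [179.6, -0.3, 6.0]
force: [1.2, -1.0, 1.3]
width: -0.003
finger_force: 0.0
t 3.4 tcp [ 470.4 -386.1  106.8] rpy [179.6  -0.3   6. ] w -0.0 F 0 target 487 122 | wz 3.16 dx -2.33 dy -16.79 dz 0.23
```

The fingers closed on nothing, so I'll look.

```bash
python3 - <<'E'
from h import *
s=wrist(); metal(s); cv2.imwrite("pics/w2.png",s["image"][:,:,::-1])
s=snapshot("side"); cv2.imwrite("pics/s2.png",cv2.resize(s["image"][250:400,80:340,::-1],None,fx=3,fy=3))
E
```

```text
px (0, 309, 82, 9) [ 315. -143.] len 90.0 yaw 97.2
px (83, 74, 44, 142) [ 502. -228.] len 129.0 yaw 8.0
px (0, 41, 44, 187) [ 499. -142.] len 165.0 yaw 3.9000000000000057
px (162, 14, 59, 224) [ 521. -307.] len 199.0 yaw 12.900000000000006
px (0, 0, 560, 420) [ 461. -394.] len 553.0 yaw 95.9
px (231, 0, 57, 17) [ 630. -357.] len 46.0 yaw 96.2
```

View pics/w2.png

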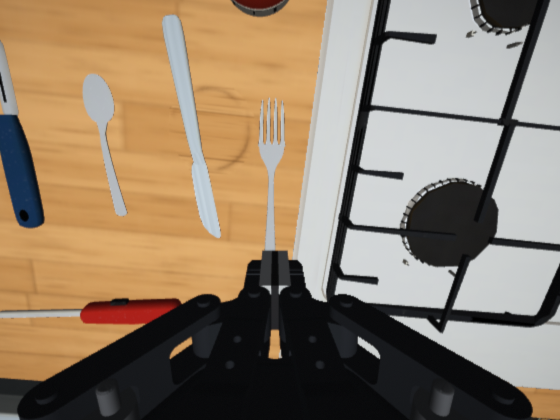

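View pics/s2.png

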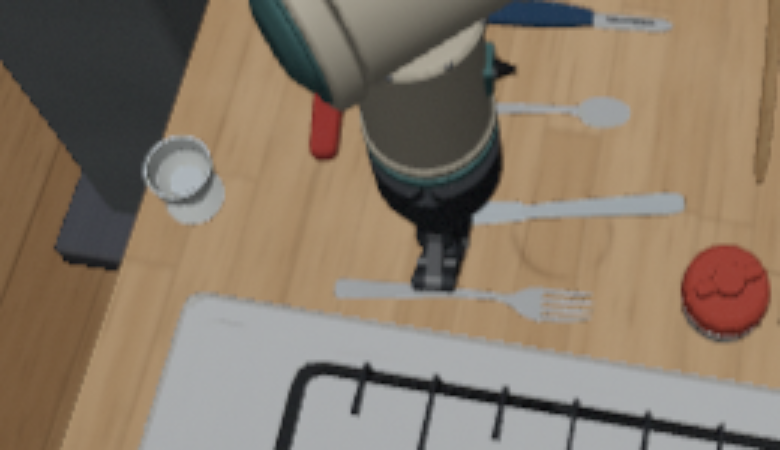

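The fork still lies where it was, in line with the fingers, so the tips must only have caught it at their very ends. I'll retry lower and watch the width as the fingers close.

```bash
python3 -m creep '[[0,0,0,0,0,0.9,-0.4],[0,0,0,0,0,0.9,-0.4],[0,0,0,0,0,0.8,-0.4],[0,0,0,0,0,0.5,-0.4],[0,0,0,0,0,0.15,-0.4]]'
python3 -m creep '[[0,0,0,0,0,0.1,-0.4],[0,0,0,0,0,0,-0.4]]'
python3 - <<'E'
from h import *
s=wrist(); cv2.imwrite("pics/w3.png",s["image"][:,:,::-1])
E
python3 -m creep '[[0,0,0,0,0,0,-0.6],[0,0,0,0,0,0,-0.7]]'
python3 -m creep '[[0,0,0,0,0,0,-0.8]]'
python3 -m creep '[[0,0,0,0,0,0,-0.9]]'
```

```text
t: 4.0
eef_pos: [466.0, -381.8, 1.5]
tool_rot: [-179.7, 0.3, 6.0]
force: [-0.3, -0.5, 0.1]
width: 0.302
finger_force: 0.0
t: 4.2
eef_pos: [468.2, -384.0, 1.9]
tool_rot: [-180.0, 0.0, 6.0]
force: [0.7, -0.4, 1.2]
width: 0.304
finger_force: 0.0
t: 4.45
eef_pos: [468.7, -384.4, 3.1]
tool_rot: [179.9, -0.1, 6.0]
force: [-0.3, 0.8, 0.1]
width: 0.152
finger_force: 0.0
t: 4.55
eef_pos: [468.5, -384.3, 2.8]
tool_rot: [179.9, -0.0, 6.0]
force: [0.4, 0.5, -0.4]
width: 0.099
finger_force: 0.0
t: 4.65
eef_pos: [468.4, -384.1, 2.6]
tool_rot: [180.0, -0.0, 6.0]
force: [-0.0, -0.2, 0.2]
width: 0.045
finger_force: 0.0
```

View pics/w3.png

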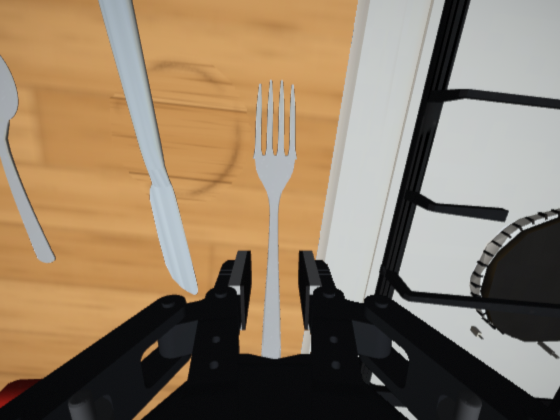

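The view suggests the tips stand well above the fork, so I'll check with wrist depth.

```bash
python3 - <<'E'
from h import *
s=wrist(); D=s["depth"]; K=np.array(s["K"]); print("f",K[0,0],"T",np.array(s["tool_from_camera"]).round(3).tolist())
T=np.array(s["tool_from_camera"])
for q in [(215,230),(60,300),(300,200),(270,200),(272,175),(274,140)]+[(c,r) for r in (240,250,256,262,270,290,310) for c in (262,268,274,280,286)]:
    z=D[q[1],q[0]]; c=z*np.linalg.inv(K)@[q[0],q[1],1]; X=np.array(s["R"]).T@(c-s["t"]); tl=(T@np.r_[c,1])[:3]
    print(q,"world",X.round(),"tool",tl.round(),s["image"][q[1],q[0]])
# expected pixel of TCP
p=np.linalg.inv(T)@[0,0,0,1]; print("tcp px",(K@p[:3]/p[2]).round())
E
python3 go.py 469 -384 4 6.3
```

```text
f 291.71857953028336 T [[0.001, -0.954, -0.301, 76.684], [1.0, 0.001, -0.0, -0.201], [0.0, -0.301, 0.954, -174.322], [0.0, 0.0, 0.0, 1.0]]
(215, 230) world [ 471. -345.    1.] tool [  7. -39.   2.] [213 162 102]
(60, 300) world [ 407. -239.    1.] tool [ -46. -151.    2.] [207 159 102]
(300, 200) world [ 497. -397.    1.] tool [27. 16.  1.] [205 155  95]
(270, 200) world [ 498. -378.   10.] tool [30. -3. -8.] [177 182 187]
(272, 175) world [ 512. -378.    4.] tool [44. -2. -1.] [179 184 188]
(274, 140) world [ 532. -377.    1.] tool [64. -1.  2.] [202 150  89]
(262, 240) world [ 467. -376.    0.] tool [-0. -8.  3.] [214 162 101]
(268, 240) world [ 474. -379.   15.] tool [  6.  -4. -12.] [170 155 138]
(274, 240) world [ 474. -383.   15.] tool [  6.  -0. -12.] [177 182 186]
(280, 240) world [ 469. -388.    0.] tool [-0.  3.  2.] [205 153  94]
(286, 240) world [ 469. -391.    1.] tool [-0.  7.  2.] [204 153  94]
(262, 250) world [ 477. -376.   37.] tool [ 10.  -7. -34.] [112  88  64]
(268, 250) world [ 478. -379.   37.] tool [ 10.  -4. -35.] [73 72 71]
(274, 250) world [ 468. -384.   14
[... 1381 characters left out ...]
) world [ 438. -387.   12.] tool [-30.  -0. -10.] [177 181 184]
(280, 290) world [ 477. -385.   73.] tool [  9.   2. -70.] [30 30 32]
(286, 290) world [ 477. -388.   72.] tool [  8.   5. -69.] [124 127 129]
(262, 310) world [ 477. -378.   87.] tool [ 10.  -5. -84.] [ 9 10 10]
(268, 310) world [ 467. -381.   72.] tool [ -1.  -3. -69.] [39 38 40]
(274, 310) world [ 420. -389.    8.] tool [-49.  -0.  -5.] [176 180 184]
(280, 310) world [ 467. -386.   72.] tool [ -1.   2. -69.] [43 42 44]
(286, 310) world [ 476. -387.   84.] tool [  8.   4. -81.] [13 15 16]
tcp px [275. 241.   1.]
t 4.7 tcp [ 468.4 -384.1    2.5] rpy [180.  -0.   6.] w 0.05 F 0 target 469 -384 | wz -0.06 dx 0.02 dy -0.0 dz -0.05
```

The finger tips actually sit about 32 mm behind the stated TCP: with the reading at 2.5 mm they are at about 35 mm. The table and fork heights come out right in the same picture. I'll go down in small steps, watching the force.

```bash
python3 -m creep '[[0,0,0,0,0,0,-0.4],[0,0,0,0,0,0.3,-0.4],[0,0,0,0,0,0.3,-0.4],[0,0,0,0,0,0,-0.4]]'
python3 -m creep '[[0,0,0,0,0,0.15,-0.4],[0,0,0,0,0,0,-0.4]]'
python3 - <<'E'
from h import *
s=wrist(); D=s["depth"]; K=np.array(s["K"]);T=np.array(s["tool_from_camera"])
v,u=np.mgrid[200:300,180:370]; z=D[200:300,180:370].ravel(); c=(np.linalg.inv(K)@np.c_[u.ravel(),v.ravel(),np.ones(u.size)].T).T*z[:,None]
dark=(s["image"][200:300,180:370].max(2).ravel()<75)&(z>0)
X=(c-s["t"])@np.array(s["R"]); tl=c@T[:3,:3].T+T[:3,3]
for sg in (-1,1):
    m=dark&(sg*tl[:,1]>0)&(abs(tl[:,1])<40)&(abs(tl[:,0]-10)<4); print(sg,m.sum(),"lowest world z",np.percentile(X[m,2],[1,5]).round(1),"tool z",np.percentile(tl[m,2],99).round(1))
cv2.imwrite("pics/w4.png",s["image"][:,:,::-1])
E
python3 go.py 469 -384 -25 6.3
```

```text
t: 5.1
eef_pos: [467.1, -382.9, -17.7]
tool_rot: [-179.8, 0.1, 6.0]
force: [-0.1, -0.3, -0.9]
width: 0.298
finger_force: 0.0
t: 5.3
eef_pos: [467.9, -383.7, -21.0]
tool_rot: [-179.9, 0.0, 6.0]
force: [0.3, -1.0, 0.1]
width: 0.302
finger_force: 0.0
-1 1262 lowest world z [15.4 19.5] tool z -36.5
1 1259 lowest world z [16.1 19.2] tool z -37.2
t 5.35 tcp [ 468.1 -383.9  -20.7] rpy [-180.    0.    6.] w 0.3 F 0 target 469 -384 | wz -0.06 dx 0.03 dy 0.01 dz 0.14
```

```bash
python3 -m creep '[[0,0,0,0,0,0.2,-0.4],[0,0,0,0,0,0.1,-0.4],[0,0,0,0,0,0,-0.4]]'
python3 -m creep '[[0,0,0,0,0,0,-1],[0,0,0,0,0,0,-1],[0,0,0,0,0,0,-1],[0,0,0,0,0,0,-1]]' 50
```

```text
t: 5.65
eef_pos: [467.9, -383.7, -29.9]
tool_rot: [-180.0, 0.0, 6.0]
force: [-0.7, -0.5, -0.1]
width: 0.303
finger_force: 0.0
t: 6.05
eef_pos: [468.4, -384.1, -29.1]
tool_rot: [180.0, -0.0, 6.0]
force: [-0.2, -0.8, 0.4]
width: 0.079
finger_force: 51.2
```

Gripped. Now I'll lift, turn and carry it.

```bash
sed -i 's/d=np.array(\[x,y,z\])-p/d=np.array([x,y,z-33])-p  # z = height of the finger tips/' go.py
python3 -m creep '[[0,0,0,0,0,-0.5,-1],[0,0,0.8,0,0,-0.9,-1],[0,0,0.8,0,0,-0.9,-1],[0,0,0.8,0,0,-0.9,-1],[0,0,0.8,0,0,0,-1]]'
python3 go.py T 0 -75 90 0
```

```text
t: 6.55
eef_pos: [470.5, -386.2, 70.9]
tool_rot: [179.7, -0.4, -10.2]
force: [0.5, -0.7, -1.6]
width: 0.076
finger_force: 51.1
t 6.55 tcp [ 470.5 -386.2   70.9] rpy [179.7  -0.4 -10.2] w 0.08 F 51 target 487 122 | wz -0.07 dx -2.33 dy -16.79 dz 0.46
```

```bash
python3 -m creep '[[0,0,0,-0.14,-0.8,0,-1],[0,0,0,-0.14,-1,0,-1],[0,0,0,-0.14,-1,0,-1],[0,0,0,-0.14,-1,0,-1],[0,0,0,-0.14,-1,0,-1]]'
python3 -m creep '[[0,0,0,-0.14,-1,0,-1],[0,0,0,-0.14,-1,0,-1],[0,0,0,-0.14,-1,0,-1],[0,0,0,-0.14,-1,0,-1],[0,0,0,-0.14,-1,0,-1]]'
python3 -m creep '[[0,0,0,-0.14,-1,0,-1],[0,0,0,-0.14,-1,0,-1],[0,0,0,-0.14,-1,0,-1],[0,0,0,-0.14,-1,0,-1],[0,0,0,-0.14,-1,0,-1]]'
python3 -m creep '[[0,0,0,-0.14,-1,0,-1],[0,0,0,0,-0.3,0,-1],[0,0,0,0,0,0,-1],[0,0,0,0,0,0,-1]]'
python3 go.py T 0 -75 90 0
python3 - <<'E'
from h import *
s=wrist(); cv2.imwrite("pics/w5.png",s["image"][:,:,::-1])
E
```

```text
t: 7.05
eef_pos: [472.4, -237.3, 66.7]
tool_rot: [-180.0, 0.0, -10.0]
force: [0.6, 0.2, 0.0]
width: 0.074
finger_force: 51.1
t: 7.55
eef_pos: [477.8, -86.0, 66.8]
tool_rot: [180.0, -0.0, -10.0]
force: [0.0, -0.1, -0.6]
width: 0.075
finger_force: 51.1
t: 8.05
eef_pos: [483.1, 65.4, 66.8]
tool_rot: [180.0, -0.0, -10.0]
force: [0.2, -0.2, 0.0]
width: 0.069
finger_force: 51.1
t: 8.45
eef_pos: [485.9, 102.6, 66.6]
tool_rot: [179.9, 0.0, -10.0]
force: [-1.1, -0.2, -0.9]
width: 0.074
finger_force: 51.1
t 8.45 tcp [485.9 102.6  66.6] rpy [179.9   0.  -10. ] w 0.07 F 51 target 487 122 | wz -0.04 dx -0.07 dy -0.65 dz 0.32
```

View pics/w5.png

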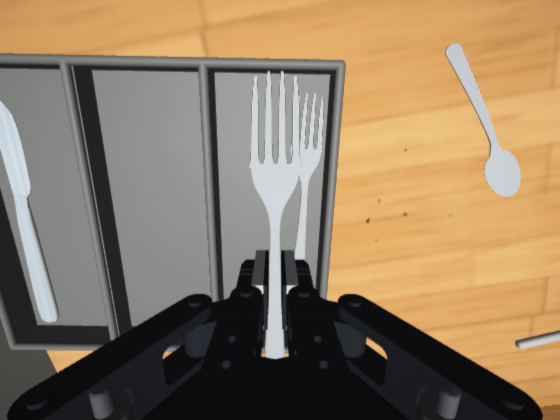

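The fork is held level and in line with the right section, between the divider (col 208) and the outer wall (col 340). I'll check those two against the tray frame, then lower it.

```bash
python3 - <<'E'
from h import *
s=wrist(); th=np.radians(-9.8); R=np.array([[np.cos(th),-np.sin(th)],[np.sin(th),np.cos(th)]])
for P,q in zip(cast(s,[(204,62),(213,250),(340,62),(330,250),(65,62),(105,300)],33),"div div wall wall div2 div2".split()): print(q,((P[:2]-[500,196])@R).round(1))
E
python3 -m creep '[[0,0,0,-0.05,-0.65,0.5,-1],[0,0,0,0,0,0.8,-1],[0,0,0,0,0,0.5,-1],[0,0,0,0,0,0,-1]]'
python3 go.py T 0 -75 9 0
```

```text
div [112.6 -49.6]
div [-20.3 -46.5]
wall [ 112.3 -137.3]
wall [ -20.6 -138. ]
div2 [112.9  40. ]
div2 [-65.5  46. ]
t: 8.95
eef_pos: [485.9, 121.5, 10.9]
tool_rot: [179.9, 0.3, -10.1]
force: [-0.4, 0.4, -0.7]
width: 0.07
finger_force: 51.1
t 8.95 tcp [485.9 121.5  10.9] rpy [179.9   0.3 -10.1] w 0.07 F 51 target 487 122 | wz -0.06 dx 0.04 dy -0.03 dz 1.16
```

```bash
python3 -m creep '[[0,0,0,0,0,0.5,-1],[0,0,0,0,0,0.4,-1],[0,0,0,0,0,0.2,-1],[0,0,0,0,0,0,-1]]'
python3 -m creep '[[0,0,0,0,0,0,-0.6],[0,0,0,0,0,0,-0.6],[0,0,0,0,0,0,-0.6]]'
python3 -m creep '[[0,0,0,0,0,-0.4,-0.6],[0,0,0,0,0,-1,-0.6],[0,0,0,0,0,-1,-0.6],[0,0,0,0,0,-0.8,-0.6],[0,0,0,0,0,0,-0.6]]'
python3 go.py 520 -306 100 12.4
python3 - <<'E'
from h import *
s=wrist(); cv2.imwrite("pics/w6.png",s["image"][:,:,::-1])
E
```

```text
t: 9.35
eef_pos: [487.8, 122.2, -20.4]
tool_rot: [180.0, 0.0, -10.0]
force: [0.5, -0.1, -0.5]
width: 0.078
finger_force: 51.1
t: 9.65
eef_pos: [488.5, 122.8, -19.6]
tool_rot: [-180.0, -0.1, -10.0]
force: [-0.6, 0.1, -0.6]
width: 0.199
finger_force: 0.0
t: 10.15
eef_pos: [490.9, 123.2, 79.4]
tool_rot: [-179.9, -0.5, -10.0]
force: [-0.4, -0.6, 0.2]
width: 0.2
finger_force: 0.0
t 10.15 tcp [490.9 123.2  79.4] rpy [-179.9   -0.5  -10. ] w 0.2 F 0 target 520 -306 | wz -4.48 dx -2.13 dy 14.18 dz 0.41
```

View pics/w6.png

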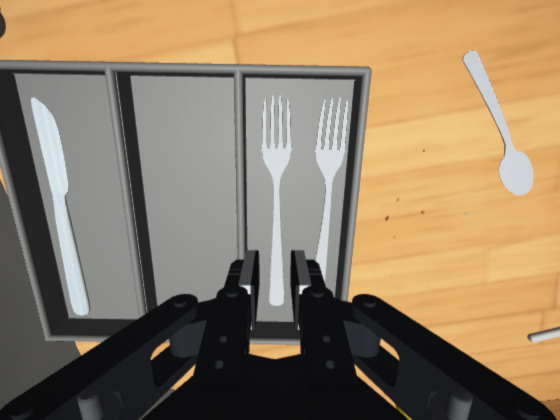

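The fork lies in the right section beside its like, both clear of each other. Next is the knife.

```bash
python3 -m creep '[[0,0,-0.9,0,0,0,-0.2],[0,0,-0.9,0,0,0,-0.2],[0,0,-0.9,0,0,0,-0.2],[0,0,-0.9,0,0,0,-0.2],[0,0,-0.9,0,0,0,-0.2]]'
python3 -m creep '[[0,0,0,-0.14,0.95,0,-0.2],[0,0,0,-0.14,0.95,0,-0.2],[0,0,0,-0.14,0.95,0,-0.2],[0,0,0,-0.14,0.95,0,-0.2],[0,0,0,-0.14,0.95,0,-0.2]]'
python3 -m creep '[[0,0,0,-0.14,0.95,0,-0.2],[0,0,0,-0.14,0.95,0,-0.2],[0,0,0,-0.14,0.95,0,-0.2],[0,0,0,-0.14,0.95,0,-0.2],[0,0,0,-0.14,0.95,0,-0.2]]'
python3 -m creep '[[0,0,0,-0.14,0.95,0,-0.2],[0,0,0,-0.14,0.95,0,-0.2],[0,0,0,-0.14,0.95,0,-0.2],[0,0,0,-0.14,0.95,0,-0.2],[0,0,0,-0.14,0.9,0,-0.2]]'
python3 -m creep '[[0,0,0,0,0,0,-0.2],[0,0,0,0,0,0,-0.2]]'
python3 - <<'E'
from h import *
s=wrist(); metal(s)
E
python3 go.py 520 -306 20 12.4
```

```text
t: 10.7
eef_pos: [486.7, 122.7, 74.4]
tool_rot: [-180.0, 0.1, 12.7]
force: [-0.6, 0.1, -0.1]
width: 0.4
finger_force: 0.0
t: 11.2
eef_pos: [497.1, -21.8, 74.4]
tool_rot: [-180.0, 0.1, 12.5]
force: [0.8, -0.3, -0.1]
width: 0.399
finger_force: 0.0
t: 11.7
eef_pos: [507.5, -165.3, 74.3]
tool_rot: [-179.9, 0.1, 12.5]
force: [0.0, 0.6, 0.2]
width: 0.398
finger_force: 0.0
t: 12.2
eef_pos: [517.7, -307.5, 74.1]
tool_rot: [-179.9, 0.1, 12.5]
force: [-1.0, -0.6, -0.9]
width: 0.399
finger_force: 0.0
t: 12.4
eef_pos: [517.6, -306.3, 74.2]
tool_rot: [-179.8, 0.1, 12.4]
force: [-0.4, 0.5, 0.1]
width: 0.399
finger_force: 0.0
px (0, 157, 31, 57) [490. -85.] len 51.0 yaw 177.4
px (167, 131, 32, 141) [ 503. -227.] len 127.0 yaw 7.0
px (265, 82, 22, 222) [ 521. -306.] len 198.0 yaw 12.5
px (69, 77, 34, 200) [ 501. -142.] len 174.0 yaw 4.599999999999994
px (338, 30, 36, 65) [ 640. -337.] len 50.0 yaw 42.80000000000001
px (0, 0, 560, 420) [ 518. -309.] len 487.0 yaw 102.5
t 12.45 tcp [ 517.6 -305.6   74.5] rpy [-1.798e+02  1.000e-01  1.250e+01] w 0.4 F 0 target 520 -306 | wz 0.02 dx 0.08 dy 0.03 dz 2.92
```

```bash
python3 -m creep '[[0,0,0,0.08,0,0.9,-0.2],[0,0,0,0,0,1,-0.2],[0,0,0,0,0,0.9,-0.2],[0,0,0,0,0,0.4,-0.2],[0,0,0,0,0,0,-0.2]]'
python3 -m creep '[[0,0,0,0,0,0.2,-0.2],[0,0,0,0,0,0.1,-0.2],[0,0,0,0,0,0,-0.2]]'
python3 -m creep '[[0,0,0,0,0,0,-1],[0,0,0,0,0,0,-1],[0,0,0,0,0,0,-1],[0,0,0,0,0,0,-1],[0,0,0,0,0,0,-1]]' 60
python3 go.py T 0 75 80 0
```

```text
t: 12.95
eef_pos: [519.5, -304.1, -22.1]
tool_rot: [-179.8, 0.2, 12.6]
force: [0.9, 0.4, 0.0]
width: 0.401
finger_force: 0.0
t: 13.25
eef_pos: [521.3, -306.5, -28.7]
tool_rot: [179.9, -0.0, 12.5]
force: [-0.8, -0.1, 0.1]
width: 0.401
finger_force: 0.0
t: 13.75
eef_pos: [521.3, -306.6, -28.4]
tool_rot: [179.9, -0.1, 12.5]
force: [-0.9, 0.8, 6.0]
width: 0.158
finger_force: 58.7
t 13.75 tcp [ 521.3 -306.6  -28.4] rpy [ 1.799e+02 -1.000e-01  1.250e+01] w 0.16 F 59 target 513 270 | wz 4.46 dx -3.55 dy -18.89 dz -2.51
```

```bash
python3 -m creep '[[0,0,0,0,0,-0.4,-1],[0,0,0.9,0,0,-0.8,-1],[0,0,0.9,0,0,-0.9,-1],[0,0,0.9,0,0,-0.8,-1],[0,0,0.9,0,0,0,-1]]'
python3 -m creep '[[0,0,0.86,0,0,0,-1],[0,0,0,-0.19,-0.9,0,-1],[0,0,0,-0.19,-1,0,-1],[0,0,0,-0.19,-1,0,-1],[0,0,0,-0.19,-1,0,-1]]'
python3 -m creep '[[0,0,0,-0.19,-1,0,-1],[0,0,0,-0.19,-1,0,-1],[0,0,0,-0.19,-1,0,-1],[0,0,0,-0.19,-1,0,-1],[0,0,0,-0.19,-1,0,-1]]'
python3 -m creep '[[0,0,0,-0.19,-1,0,-1],[0,0,0,-0.19,-1,0,-1],[0,0,0,-0.19,-1,0,-1],[0,0,0,-0.19,-1,0,-1],[0,0,0,-0.19,-1,0,-1]]'
python3 -m creep '[[0,0,0,-0.19,-1,0,-1],[0,0,0,-0.19,-1,0,-1],[0,0,0,-0.19,-1,0,-1],[0,0,0,-0.19,-1,0,-1],[0,0,0,0,-0.6,0,-1]]'
python3 -m creep '[[0,0,0,0,0,0,-1],[0,0,0,0,0,0,-1]]'
python3 go.py T 0 73 40 0
python3 - <<'E'
from h import *
s=wrist(); cv2.imwrite("pics/w7.png",s["image"][:,:,::-1])
E
```

```text
t: 14.25
eef_pos: [523.3, -308.0, 62.0]
tool_rot: [179.8, -0.4, -5.7]
force: [-0.2, -0.6, -1.3]
width: 0.155
finger_force: 58.6
t: 14.75
eef_pos: [518.2, -186.1, 58.1]
tool_rot: [180.0, -0.0, -9.8]
force: [0.1, 0.6, -0.8]
width: 0.157
finger_force: 58.6
t: 15.25
eef_pos: [515.7, -33.2, 58.2]
tool_rot: [180.0, -0.0, -9.8]
force: [0.9, 0.7, -0.6]
width: 0.16
finger_force: 58.6
t: 15.75
eef_pos: [513.1, 119.5, 58.2]
tool_rot: [-180.0, -0.0, -9.8]
force: [1.4, -0.7, 0.1]
width: 0.161
finger_force: 58.6
t: 16.25
eef_pos: [513.8, 260.2, 58.1]
tool_rot: [-180.0, -0.0, -9.7]
force: [1.1, 0.3, -0.8]
width: 0.154
finger_force: 58.7
t: 16.45
eef_pos: [514.2, 257.6, 57.6]
tool_rot: [179.9, 0.0, -9.8]
force: [-0.3, -0.4, -0.2]
width: 0.156
finger_force: 58.7
t 16.45 tcp [514.2 257.6  57.6] rpy [179.9   0.   -9.8] w 0.16 F 59 target 512 268 | wz 0.01 dx -0.12 dy -0.33 dz 1.69
```

View pics/w7.png

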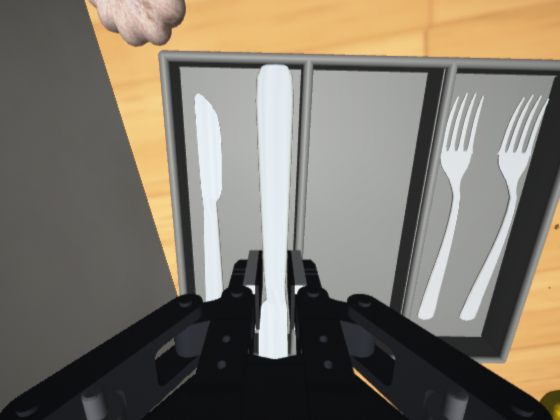

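The knife is held in line over the left section, between the outer wall (col 175) and the divider (col 305), with the tray knife at col 207. I'll move 12 mm left and lower it.

```bash
python3 -m creep '[[0,0,0,-0.1,-0.4,0,-1],[0,0,0,0,0,0.8,-1],[0,0,0,0,0,0.8,-1],[0,0,0,0,0,0.6,-1],[0,0,0,0,0,0,-1]]'
python3 -m creep '[[0,0,0,0,0,0.3,-1],[0,0,0,0,0,0.1,-1],[0,0,0,0,0,0,-1]]'
python3 go.py T 0 75 10 0
python3 -m creep '[[0,0,0,0,0,0,-0.5],[0,0,0,0,0,0,-0.5],[0,0,0,0,0,0,-0.5]]'
python3 -m creep '[[0,0,0,0,0,-0.4,-0.5],[0,0,0,0,0,-1,-0.5],[0,0,0,0,0,-1,-0.5],[0,0,0,0,0,-0.8,-0.5],[0,0,0,0,0,0,-0.5]]'
python3 go.py 503 -228 80 8.5
python3 - <<'E'
from h import *
s=wrist(); cv2.imwrite("pics/w8.png",s["image"][:,:,::-1])
E
```

```text
t: 17.0
eef_pos: [511.2, 269.3, -10.7]
tool_rot: [179.8, 0.3, -9.9]
force: [-0.7, 0.2, 0.0]
width: 0.161
finger_force: 58.7
t: 17.3
eef_pos: [513.5, 270.4, -20.1]
tool_rot: [-180.0, -0.0, -9.8]
force: [0.4, -0.6, -1.4]
width: 0.16
finger_force: 58.7
t 17.3 tcp [513.5 270.4 -20.1] rpy [-180.    -0.    -9.8] w 0.16 F 59 target 513 270 | wz -0.0 dx -0.02 dy 0.02 dz 0.1
t: 17.6
eef_pos: [513.8, 270.6, -19.8]
tool_rot: [-180.0, -0.1, -9.8]
force: [0.4, -0.9, -0.3]
width: 0.25
finger_force: 0.0
t: 18.1
eef_pos: [516.4, 271.7, 80.5]
tool_rot: [-179.7, -0.5, -9.8]
force: [0.5, 0.4, 0.1]
width: 0.249
finger_force: 0.0
t 18.1 tcp [516.4 271.7  80.5] rpy [-179.7   -0.5   -9.8] w 0.25 F 0 target 503 -228 | wz -3.66 dx -2.9 dy 16.41 dz 1.12
```

View pics/w8.png

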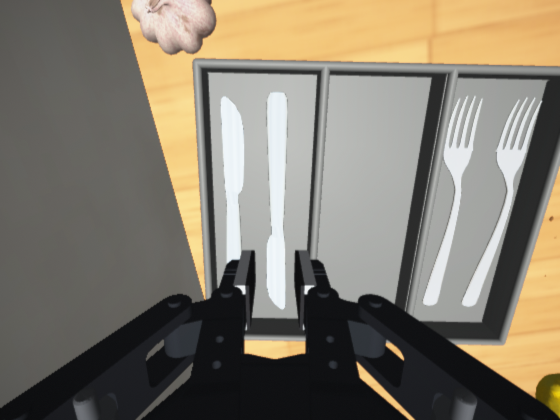

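The knife lies in the left section beside the tray knife. Next is the first teaspoon.

```bash
python3 -m creep '[[0,0,-0.9,0,0,0,-0.3],[0,0,-0.9,0,0,0,-0.3],[0,0,-0.9,0,0,0,-0.3],[0,0,-0.9,0,0,0,-0.3],[0,0,0,-0.15,0.9,0,-0.3]]'
python3 -m creep '[[0,0,0,-0.17,0.97,0,-0.3],[0,0,0,-0.17,0.97,0,-0.3],[0,0,0,-0.17,0.97,0,-0.3],[0,0,0,-0.17,0.97,0,-0.3],[0,0,0,-0.17,0.97,0,-0.3]]'
python3 -m creep '[[0,0,0,-0.17,0.97,0,-0.3],[0,0,0,-0.17,0.97,0,-0.3],[0,0,0,-0.17,0.97,0,-0.3],[0,0,0,-0.17,0.97,0,-0.3],[0,0,0,-0.17,0.97,0,-0.3]]'
python3 -m creep '[[0,0,0,-0.17,0.97,0,-0.3],[0,0,0,-0.17,0.97,0,-0.3],[0,0,0,-0.17,0.97,0,-0.3],[0,0,0,-0.17,0.97,0,-0.3],[0,0,0,-0.17,0.97,0,-0.3]]'
python3 -m creep '[[0,0,0,-0.15,0.9,0,-0.3],[0,0,0,0,0,0,-0.3],[0,0,0,0,0,0,-0.3]]'
python3 - <<'E'
from h import *
s=wrist(); metal(s)
E
python3 go.py 503 -228 6 8.5
```

```text
t: 18.65
eef_pos: [512.4, 244.9, 74.7]
tool_rot: [-179.9, 0.0, 8.4]
force: [0.8, 0.6, 0.4]
width: 0.35
finger_force: 0.0
t: 19.15
eef_pos: [507.1, 94.3, 74.8]
tool_rot: [-180.0, 0.1, 8.2]
force: [1.3, -0.4, 0.0]
width: 0.352
finger_force: 0.0
t: 19.65
eef_pos: [502.6, -53.1, 74.8]
tool_rot: [-180.0, 0.1, 8.2]
force: [0.8, 0.3, -0.7]
width: 0.35
finger_force: 0.0
t: 20.15
eef_pos: [498.3, -200.6, 74.8]
tool_rot: [-179.9, 0.1, 8.2]
force: [-0.2, -0.0, -0.0]
width: 0.351
finger_force: 0.0
t: 20.45
eef_pos: [497.8, -227.0, 74.7]
tool_rot: [-179.9, 0.1, 8.1]
force: [0.5, 0.2, 0.3]
width: 0.352
finger_force: 0.0
px (262, 128, 32, 142) [ 503. -229.] len 127.0 yaw 8.300000000000011
px (166, 81, 31, 200) [ 502. -143.] len 174.0 yaw 5.099999999999994
px (53, 64, 74, 159) [526. -68.] len 128.0 yaw 22.80000000000001
px (0, 35, 560, 385) [ 482. -233.] len 498.0 yaw 98.2
px (436, 0, 52, 76) [ 644. -341.] len 58.0 yaw 39.19999999999999
t 20.5 tcp [ 497.8 -226.3   74.9] rpy [-1.799e+02  1.000e-01  8.200e+00] w 0.35 F 0 target 503 -228 | wz -0.07 dx 0.16 dy 0.08 dz 3.4
```

```bash
python3 -m creep '[[0,0,0,0.16,0.08,0.9,-0.3],[0,0,0,0,0,1,-0.3],[0,0,0,0,0,0.8,-0.3],[0,0,0,0,0,0.4,-0.3],[0,0,0,0,0,0,-0.3]]'
python3 -m creep '[[0,0,0,0,0,0.2,-0.3],[0,0,0,0,0,0.07,-0.3],[0,0,0,0,0,0,-0.3]]'
python3 -m creep '[[0,0,0,0,0,0,-1],[0,0,0,0,0,0,-1],[0,0,0,0,0,0,-1],[0,0,0,0,0,0,-1]]' 50
python3 go.py T 25 -16 80 0
```

```text
t: 21.0
eef_pos: [502.4, -227.1, -18.9]
tool_rot: [-179.8, 0.2, 8.3]
force: [0.5, -0.0, 0.7]
width: 0.35
finger_force: 0.0
t: 21.3
eef_pos: [504.2, -229.1, -24.8]
tool_rot: [180.0, -0.1, 8.2]
force: [0.7, 0.1, -0.7]
width: 0.349
finger_force: 0.0
t: 21.7
eef_pos: [504.2, -229.2, -24.7]
tool_rot: [179.9, -0.1, 8.2]
force: [-0.6, 0.1, 6.0]
width: 0.066
finger_force: 49.3
t 21.7 tcp [ 504.2 -229.2  -24.7] rpy [ 1.799e+02 -1.000e-01  8.200e+00] w 0.07 F 49 target 522 176 | wz 3.6 dx -1.72 dy -13.41 dz -2.39
```

```bash
python3 -m creep '[[0,0,0,0,0,-0.4,-1],[0,0,0.9,0,0,-0.8,-1],[0,0,0.9,0,0,-0.8,-1],[0,0,0.9,0,0,-0.5,-1],[0,0,0.9,0,0,0,-1]]'
python3 -m creep '[[0,0,0,-0.13,-0.9,0,-1],[0,0,0,-0.13,-1,0,-1],[0,0,0,-0.13,-1,0,-1],[0,0,0,-0.13,-1,0,-1],[0,0,0,-0.13,-1,0,-1]]'
python3 -m creep '[[0,0,0,-0.13,-1,0,-1],[0,0,0,-0.13,-1,0,-1],[0,0,0,-0.13,-1,0,-1],[0,0,0,-0.13,-1,0,-1],[0,0,0,-0.13,-1,0,-1]]'
python3 -m creep '[[0,0,0,-0.13,-1,0,-1],[0,0,0,-0.13,-1,0,-1],[0,0,0,-0.13,-1,0,-1],[0,0,0,0,-0.4,0,-1],[0,0,0,0,0,0,-1]]'
python3 -m creep '[[0,0,0,0,0,0,-1]]'
python3 go.py T 25 -19 15 0
```

```text
t: 22.2
eef_pos: [505.6, -230.0, 52.7]
tool_rot: [179.9, -0.3, -10.0]
force: [0.1, -0.6, -0.4]
width: 0.065
finger_force: 48.9
t: 22.7
eef_pos: [509.5, -79.6, 50.1]
tool_rot: [180.0, -0.0, -9.8]
force: [-0.5, -0.5, -0.4]
width: 0.066
finger_force: 48.9
t: 23.2
eef_pos: [515.9, 71.6, 50.1]
tool_rot: [180.0, -0.0, -9.8]
force: [0.7, -0.4, 0.2]
width: 0.064
finger_force: 48.9
t: 23.7
eef_pos: [522.1, 174.1, 49.9]
tool_rot: [-180.0, -0.0, -9.7]
force: [0.7, -0.8, 0.1]
width: 0.061
finger_force: 49.0
t: 23.8
eef_pos: [521.6, 172.2, 49.6]
tool_rot: [179.9, 0.0, -9.8]
force: [0.2, -0.2, -1.4]
width: 0.067
finger_force: 49.0
t 23.8 tcp [521.6 172.2  49.6] rpy [179.9   0.   -9.8] w 0.07 F 49 target 521 173 | wz 0.01 dx -0.01 dy -0.03 dz 2.25
```

```bash
python3 -m creep '[[0,0,0,0,0,0.7,-1],[0,0,0,0,0,0.7,-1],[0,0,0,0,0,0.5,-1],[0,0,0,0,0,0.3,-1],[0,0,0,0,0,0.07,-1]]'
python3 -m creep '[[0,0,0,0,0,0,-1],[0,0,0,0,0,0,-1],[0,0,0,0,0,0,-0.6],[0,0,0,0,0,0,-0.6],[0,0,0,0,0,0,-0.6]]'
python3 -m creep '[[0,0,0,0,0,-0.4,-0.6],[0,0,0,0,0,-0.8,-0.6],[0,0,0,0,0,-1,-0.6],[0,0,0,0,0,-1,-0.6],[0,0,0,0,0,0,-0.6]]'
python3 go.py 527 -67 80 24
python3 - <<'E'
from h import *
s=wrist(); cv2.imwrite("pics/w9.png",s["image"][:,:,::-1])
E
```

```text
t: 24.3
eef_pos: [521.0, 171.5, -19.4]
tool_rot: [179.9, 0.1, -9.9]
force: [0.3, 0.8, -0.4]
width: 0.067
finger_force: 49.0
t: 24.8
eef_pos: [522.0, 173.0, -18.1]
tool_rot: [-180.0, -0.0, -9.8]
force: [0.0, -0.2, 0.3]
width: 0.197
finger_force: 0.0
t: 25.3
eef_pos: [525.4, 173.7, 82.6]
tool_rot: [-179.8, -0.5, -9.8]
force: [0.2, -0.2, 1.0]
width: 0.202
finger_force: 0.0
t 25.3 tcp [525.4 173.7  82.6] rpy [-179.8   -0.5   -9.8] w 0.2 F 0 target 527 -67 | wz -6.76 dx -3.22 dy 7.35 dz 1.19
```

View pics/w9.png

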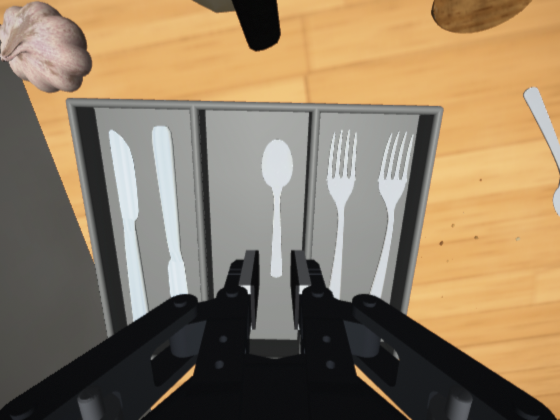

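The first teaspoon lies in the middle section, offset toward the fork side as planned (bowl at (277,163)). Now the second one.

```bash
python3 -m creep '[[0,0,-0.97,0,0,0,-0.3],[0,0,-0.97,0,0,0,-0.3],[0,0,-0.97,0,0,0,-0.3],[0,0,-0.97,0,0,0,-0.3],[0,0,-0.97,0,0,0,-0.3]]'
python3 -m creep '[[0,0,-0.97,0,0,0,-0.3],[0,0,-0.97,0,0,0,-0.3],[0,0,0,-0.35,0.92,0,-0.3],[0,0,0,-0.35,0.92,0,-0.3],[0,0,0,-0.35,0.92,0,-0.3]]'
python3 -m creep '[[0,0,0,-0.35,0.92,0,-0.3],[0,0,0,-0.35,0.92,0,-0.3],[0,0,0,-0.35,0.92,0,-0.3],[0,0,0,-0.35,0.92,0,-0.3],[0,0,0,-0.35,0.92,0,-0.3]]'
python3 -m creep '[[0,0,0,0,0,0,-0.3],[0,0,0,0,0,0,-0.3]]'
python3 - <<'E'
from h import *
s=wrist(); metal(s)
E
python3 go.py 527 -67 6 24
```

```text
t: 25.85
eef_pos: [520.6, 172.7, 76.4]
tool_rot: [-180.0, 0.1, 14.7]
force: [0.4, 0.5, 0.3]
width: 0.351
finger_force: 0.0
t: 26.35
eef_pos: [525.8, 83.7, 76.5]
tool_rot: [-180.0, 0.1, 24.2]
force: [-0.7, 0.6, -0.5]
width: 0.351
finger_force: 0.0
t: 26.85
eef_pos: [534.3, -63.9, 76.5]
tool_rot: [-179.9, 0.1, 24.2]
force: [0.7, 0.4, 0.3]
width: 0.352
finger_force: 0.0
t: 27.05
eef_pos: [534.5, -63.0, 76.6]
tool_rot: [-179.9, 0.1, 24.1]
force: [0.4, 0.1, -0.7]
width: 0.349
finger_force: 0.0
px (0, 185, 560, 235) [ 448. -106.] len 547.0 yaw 114.2
px (262, 143, 28, 141) [526. -67.] len 131.0 yaw 24.19999999999999
px (528, 0, 32, 47) [ 744. -184.] len 30.0 yaw 39.69999999999999
px (0, 0, 187, 325) [477. 145.] len 270.0 yaw 164.5
t 27.1 tcp [534.5 -62.3  76.8] rpy [-1.799e+02  1.000e-01  2.410e+01] w 0.35 F 0 target 527 -67 | wz 0.02 dx -0.29 dy 0.04 dz 3.46
```

```bash
python3 -m creep '[[0,0,0,-0.28,0.04,0.9,-0.3],[0,0,0,0,0,1,-0.3],[0,0,0,0,0,0.8,-0.3],[0,0,0,0,0,0.4,-0.3],[0,0,0,0,0,0,-0.3]]'
python3 -m creep '[[0,0,0,0,0,0.2,-0.3],[0,0,0,0,0,0.09,-0.3],[0,0,0,0,0,0,-0.3]]'
python3 -m creep '[[0,0,0,0,0,0,-1],[0,0,0,0,0,0,-1],[0,0,0,0,0,0,-1],[0,0,0,0,0,0,-1]]' 50
python3 go.py T -25 17 80 0
```

```text
t: 27.6
eef_pos: [526.6, -66.1, -17.1]
tool_rot: [-179.8, 0.2, 24.2]
force: [-0.4, -0.1, 0.2]
width: 0.351
finger_force: 0.0
t: 27.9
eef_pos: [528.7, -67.5, -23.8]
tool_rot: [180.0, -0.0, 24.2]
force: [0.3, 0.2, -0.2]
width: 0.358
finger_force: 0.0
t: 28.3
eef_pos: [528.8, -67.6, -23.5]
tool_rot: [179.9, -0.1, 24.1]
force: [-0.6, 0.6, 5.3]
width: 0.057
finger_force: 49.2
t 28.3 tcp [528.8 -67.6 -23.5] rpy [ 1.799e+02 -1.000e-01  2.410e+01] w 0.06 F 49 target 478 217 | wz 6.79 dx -3.28 dy -9.06 dz -2.35
```

```bash
python3 -m creep '[[0,0,0,0,0,-0.4,-1],[0,0,0.97,0,0,-0.8,-1],[0,0,0.97,0,0,-0.8,-1],[0,0,0.97,0,0,-0.5,-1],[0,0,0.97,0,0,0,-1]]'
python3 -m creep '[[0,0,0.97,0,0,0,-1],[0,0,0.97,0,0,0,-1],[0,0,0.97,0,0,0,-1],[0,0,0,-0.33,-0.9,0,-1],[0,0,0,-0.33,-0.9,0,-1]]'
python3 -m creep '[[0,0,0,-0.33,-0.9,0,-1],[0,0,0,-0.33,-0.9,0,-1],[0,0,0,-0.33,-0.9,0,-1],[0,0,0,-0.33,-0.9,0,-1],[0,0,0,-0.33,-0.9,0,-1]]'
python3 -m creep '[[0,0,0,-0.33,-0.9,0,-1],[0,0,0,-0.33,-0.9,0,-1],[0,0,0,-0.33,-0.85,0,-1],[0,0,0,0,0,0,-1],[0,0,0,0,0,0,-1]]'
python3 go.py T -25 14 15 0
python3 - <<'E'
from h import *
s=wrist(); cv2.imwrite("pics/w10.png",s["image"][:,:,::-1])
E
```

```text
t: 28.8
eef_pos: [530.2, -68.0, 53.8]
tool_rot: [179.9, -0.3, 4.6]
force: [1.7, -0.5, -0.3]
width: 0.064
finger_force: 48.8
t: 29.3
eef_pos: [517.9, -10.9, 51.2]
tool_rot: [180.0, -0.0, -9.9]
force: [-0.0, 0.5, -0.5]
width: 0.066
finger_force: 48.9
t: 29.8
eef_pos: [491.8, 131.6, 51.3]
tool_rot: [180.0, -0.0, -9.8]
force: [0.1, 0.9, 0.1]
width: 0.062
finger_force: 48.9
t: 30.3
eef_pos: [476.2, 214.2, 51.1]
tool_rot: [180.0, -0.0, -9.7]
force: [-0.4, -1.0, 0.1]
width: 0.061
finger_force: 48.9
t 30.3 tcp [476.2 214.2  51.1] rpy [180.   -0.   -9.7] w 0.06 F 49 target 478 214 | wz 0.02 dx 0.05 dy -0.0 dz 2.3
```

View pics/w10.png

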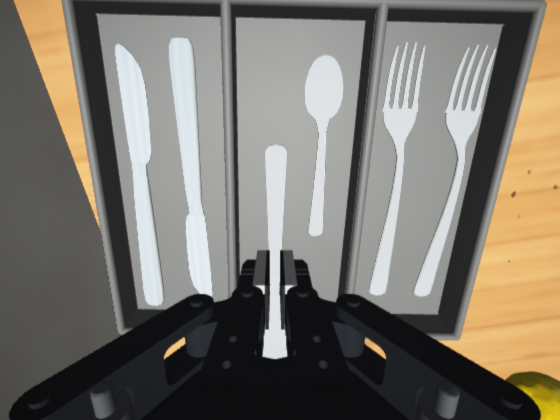

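The second teaspoon is held between the divider (col 230) and the first teaspoon (col 320), clear of both. I'll lower, release and rise.

```bash
python3 -m creep '[[0,0,0,0,0,0.7,-1],[0,0,0,0,0,0.7,-1],[0,0,0,0,0,0.5,-1],[0,0,0,0,0,0.3,-1],[0,0,0,0,0,0.07,-1]]'
python3 -m creep '[[0,0,0,0,0,0,-1],[0,0,0,0,0,0,-1],[0,0,0,0,0,0,-0.65],[0,0,0,0,0,0,-0.65],[0,0,0,0,0,0,-0.65]]'
python3 -m creep '[[0,0,0,0,0,-0.4,-0.65],[0,0,0,0,0,-0.8,-0.65],[0,0,0,0,0,-1,-0.65],[0,0,0,0,0,-1,-0.65],[0,0,0,0,0,-1,-0.65]]'
python3 -m creep '[[0,0,0,-0.8,0,-1,-0.65],[0,0,0,-0.8,0,-1,-0.65],[0,0,0,-0.8,0,-1,-0.65],[0,0,0,0,0,0,-0.65],[0,0,0,0,0,0,-0.65]]'
python3 - <<'E'
from h import *
s=wrist(); cv2.imwrite("pics/w11.png",s["image"][:,:,::-1])
s=snapshot("top"); im=cv2.resize(s["image"][130:300,125:405],None,fx=2.8,fy=2.8,interpolation=cv2.INTER_CUBIC); w=cv2.imread("pics/w11.png"); w=cv2.resize(w,(400,300)); im=cv2.resize(im,(400,243))[:,:,::-1]
cv2.imwrite("pics/fin.png",cv2.resize(np.vstack([w,im]),None,fx=1.1,fy=1.1))
E
```

```text
t: 30.85
eef_pos: [476.0, 212.9, -18.1]
tool_rot: [179.9, 0.1, -9.9]
force: [0.1, -0.2, -0.7]
width: 0.062
finger_force: 48.9
t: 31.35
eef_pos: [476.7, 214.1, -16.9]
tool_rot: [-180.0, -0.0, -9.8]
force: [1.4, -0.2, 0.4]
width: 0.177
finger_force: 0.0
t: 31.85
eef_pos: [476.3, 214.0, 110.8]
tool_rot: [-180.0, -0.0, -9.8]
force: [0.9, 1.0, -0.2]
width: 0.178
finger_force: 0.0
t: 32.35
eef_pos: [405.7, 226.4, 200.0]
tool_rot: [-179.9, -0.2, -9.8]
force: [-0.5, 0.0, 0.5]
width: 0.178
finger_force: 0.0
```

View pics/fin.png

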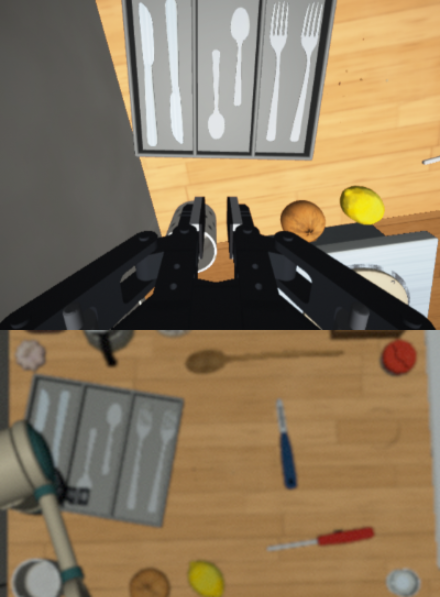

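All six pieces lie along their sections, and the peeler, wooden spoon and lighter are where they were. The arm is clear, so I'll hand in.

```bash
python3 -c "
from rig import order
print(order.close_job())"
```

```text
the job is handed in; nothing more can be done
None
```

I handed the job in at about 32 s: the last pictures show the fork and knife beside their like and both teaspoons in the middle section, with the tray's own pieces, the peeler, wooden spoon and lighter looking unmoved; no verdict came back.

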